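# Set the drill stand's depth stop on a birch disc

## Task

The bit of the small drill stand is standing at its full depth in the first birch disc. Set the depth stop to match: slide the depth rod down by its knob until its rubber foot rests on the disc, touching but not pressed hard into the wood, then swing the clamp lever all the way round to its stop so that the rod stays locked there. Leave the foraging wheel, cup and ring stacker where they stand.

Things in the scene. Friction and masses are not known exactly. Their poses are not given: they have to be found in the camera images.
- drill_stand: small fixed bench drill stand, grey: base 220 x 150 mm, its upper face 14 mm above the counter; column at the back, head with a black drill 40 mm thick reaching 195 mm above the counter. Origin under the centre of the base, x towards the column (back), y to the stand's left, z up. The upright depth rod stands 15 mm in front of the origin and 44 mm to the left (x -15, y +44 mm), left of the drill.
- birch_disc: round birch slice, 110 mm across, held on the base under the drill with the bit in its middle. Hand-sawn: its thickness is not measured and lies anywhere between 12 and 24 mm. Origin at the centre of its underside, on the base (14 mm above the counter).
- depth_rod: upright steel depth rod, 10 mm thick, 197 mm from the underside of its rubber foot (the origin) to the top of its black knob; slides only up and down through the boss on the left of the head. It stays where it is put: it takes about 4 N to push it down or up while the clamp is open. The rubber foot gives about 1 mm for 12 N. More than 20 N between foot and disc dents the wood.
- rod_knob_top (a point): centre of the flat top of the rod's round knob, 22 mm across and 22 mm high; the highest thing on the stand, before and after the rod is lowered
- clamp_lever (a joint): angle of the clamp lever about its upright pin, rad: 0 to 0.5 at the start (open), grows clockwise seen from above, 2.2 at the stop, where the lever lies back alongside the head. At 0 the lever points forward and left (135 degrees from the stand's x axis, towards its y axis). Its cam, hidden in the boss, begins to press the rod at about 1.3. Pushing the grip round takes about 2 N at first and about 5 N near the stop. It stays where it is left.
- lever_pin (a point): point on the upright axis of the lever's pin, at the height of the grip's centre (188 mm above the counter); 17 mm to the left of the rod (stand x -15, y +61 mm)
- lever_grip (a point): centre of the lever's black grip, a bar 15 mm thick and about 45 mm long that lies along the lever, 58 mm from the pin; free all round
- foraging_wheel: bystander: teal plastic bird-foraging wheel, 124 mm across, 64 mm high with its turning knob; origin under its centre
- steel_cup: bystander: stainless steel cup, 76 mm across, 85 mm high; origin under its centre
- ring_stacker: bystander: red plastic ring stacker, 100 mm across, 98 mm high; origin under its centre

How it is judged:
By the outcome, as a careful person would: the job done as asked, in the order asked, and still so for the second after the job is handed in, with the robot touching nothing.
It also fails if it takes over 54 s, if anything falls off the work surface, if the arm or the gripper's body presses on something with over 40 N, if the wrist force passes 120 N, or if a joint passes its speed limit or range.

## Robot

A 6-joint arm with a two-finger parallel gripper is mounted at the origin on the work surface. World frame = base frame: x ahead of the robot, y to its left, z up, the work surface at z = 0. Lengths are in m, angles in degrees, forces in N, time in s.
With the tool pointing down it reaches from about 0.375 to 0.9 m from the base axis. Payload 3.1 kg.
Tool frame: the origin (TCP) lies between the finger pads; the fingertips stand 22 mm ahead of it and the grasp point (between the pads) lies 3 mm ahead of it (bot.tip_extent is the distance from the TCP to the fingertips, in m); y points along the fingers, z is the direction in which the jaws open and shut, and the axes are right-handed (so a half turn about y gives the same grasp; the last joint's range is limited). The gripper opens to 87 mm and grips with 3 to 60 N. Pads are 19 mm wide; open, the fingers measure 117 mm over their backs; the gripper's body (75 mm by 190 mm) begins 51 mm behind the grasp point.
Start: joints at [-74.055, 30.224, 82.088, -0, 67.689, -10.227], TCP at [0.276, -0.561, 0.245] pointing down, gripper open.
Joint ranges: [-176.69, 176.69], [-43.24, 126.21], [12.49, 139.97], [-82, 262], [0, 151.66], [-163.58, 163.58]. Speed limits (degrees/s): [159.86, 159.86, 180, 180, 180, 180].

## Interface

Orientations are given as a 3x3 rotation matrix whose columns are the frame's x, y, z axes.
In Python, from rig import bot, eyes, models gives the robot as it stands. The module is installed in compiled form; this text tells all that it offers.
- The arm moves only by the tool arm_command, never from a script. Its arguments are lists of equal length, an entry for each row: "translation": the shift along the tool's x, y, z each as a share of 0.08 m, from -1 to 1, a list of three; "rotation": the turn, a rotation vector about the tool's x, y, z each as a share of 60 degrees, from -1 to 1, a list of three; "grip": the closure, from -1 (fully open) to 1 (shut), so that 0 is half open. In form: {"translation": [[x, y, z], ...], "rotation": [[rx, ry, rz], ...], "grip": [grip, ...]}. A call has 1 to 5 rows; each row is the pose to reach, as a shift and turn from the pose commanded when the call began, along the tool's axes at that moment; what a row does not reach only later rows make up. A row lasts 1/10 s, in which the tool goes at most 50 mm and 8.59 degrees, less where a joint would pass 70% of its speed; a pose out of reach is approached as far as the arm can. A call with a number of a shift or a turn outside -1 to 1 is refused whole. A call with a gripper value outside its range is refused whole. The fingers move at their own pace and stop on an object; the grip force is fixed at half the most. Time passes only in rows, so rows that repeat a pose let the fingers close. It gives the time, the measured TCP pose, the force and the opening at its end, in the units of the state.
- bot.read_state(): the state, without advancing time (a new reading comes with each control period).
- eyes.capture(name): name is "scene" or "top" or "wrist"; returns a dict with "image" (480x640x3 uint8, blue, green, red), "mtx" (3x3 intrinsics, pixels), "rvec" (rotation vector, rad) and "tvec" (3), from world to camera coordinates, as OpenCV has them; the wrist camera has in their place "hand_eye" (4x4, takes a point from camera to tool coordinates, whose origin is the TCP and whose axes are the tool frame's). Camera axes: x right, y down, z forward; pixel columns grow to the right and rows downward; lengths in m; the calibration is good to about 2 mm. A picture is of the moment at which its call begins: read the wrist's pose just before it. There is no depth.
- bot.hand_in(): hands the job in, once; it reports no verdict.
Trained networks look in the newest picture that a camera, given by its name, has taken for a name from the list of things; names that differ only in an ending like _2 or _b are one class to them, and where a whole thing is asked for, a point or a joint stands for the part that bears it (a point fixed in the world has none). Each returns a list of dicts, best first, with "conf" (0 to 1); they miss things now and then, are a little off and sometimes report something else, mostly with a low value. They report only what shows in the picture. A call takes as long as a camera call.
- models.recognise(camera, thing): "extent" ([left, top, right, bottom] as shares, 0 to 1, of the picture: columns of its width, rows of its height, round what is visible of it).
- models.spot_point(camera, thing): "point" ([column, row] as shares, 0 to 1, of the picture: columns of its width, rows of its height: a listed point, or the origin of a listed thing).
The state is a dict: "time_s": time; "joint_positions": joint angles; "qvel": joint speeds; "tau": joint torques, N m; "position": TCP position; "tcp_rot": TCP orientation; "force": force on the tool from outside, world axes, zero at the start; "moment": the same for the moment, N m; "opening": opening from 0.0 (shut) to 1.0 (fully open).
Only numpy, scipy, OpenCV 4.12 (cv2) and the standard library are available. Lean on these libraries where they do the work, as an engineer would, in place of code of your own. Each camera call takes 0.05 s, during which the arm holds its last target. There are 200 camera calls.

## Working session

There is one attempt and no reset: what is moved stays moved. The work goes in short steps, Python scripts to look and compute and a tool call to move; the robot and the scene stay as the last step left them, time stands still between calls to the robot, and variables do not carry over. Pictures are saved under pics/ and viewed, about 8 in all and at most 12, crops included, and the job is handed in when it is done.

Besides the shell and the picture viewer there is one more tool, called after "Emit:" as name(argument=value, ...) on one line, values as JSON. arm_command: Moves the arm, as the interface text tells. Shift numbers are shares of 0.08 m and turn numbers shares of 60 degrees, none past 1 either way. Its arguments: {"type":"object","properties":{"translation":{"type":"array"},"rotation":{"type":"array"},"grip":{"type":"array"}},"required":["translation","rotation","grip"]}

```bash
mkdir -p pics; cat > h.py <<'E'
import numpy as np, cv2
from rig import bot, eyes, models
def cam(name, save=None):
    s=bot.read_state(); c=eyes.capture(name)
    if name=="wrist":
        T=np.eye(4);T[:3,:3]=np.array(s["tcp_rot"]);T[:3,3]=s["position"]
        W=T@np.array(c["hand_eye"]); R=W[:3,:3].T; t=-R@W[:3,3]
    else:
        R=cv2.Rodrigues(np.array(c["rvec"],float))[0]; t=np.array(c["tvec"],float).ravel()
    if save: cv2.imwrite("pics/"+save,c["image"])
    return dict(K=np.array(c["mtx"],float),R=R,t=t,img=c["image"])
def proj(c,p):
    q=c["K"]@(c["R"]@np.array(p,float)+c["t"]); return q[:2]/q[2]
def ray(c,px):
    d=c["R"].T@np.linalg.inv(c["K"])@np.array([px[0],px[1],1.]); return -c["R"].T@c["t"], d/np.linalg.norm(d)
def atz(c,px,z):
    o,d=ray(c,px); return o+d*(z-o[2])/d[2]
def tri(rs):
    A=sum(np.eye(3)-np.outer(d,d) for o,d in rs); b=sum((np.eye(3)-np.outer(d,d))@o for o,d in rs)
    return np.linalg.solve(A,b)
E
python3 - <<'E'
from h import *
np.set_printoptions(precision=4,suppress=True)
s=bot.read_state();print(s["tcp_rot"],s["position"],s["force"],s["opening"])
C={}
for n in ["scene","top","wrist"]:
    C[n]=cam(n,n+"0.png"); print(n,"campos",-C[n]["R"].T@C[n]["t"])
    for th in ["drill_stand","birch_disc","depth_rod","rod_knob_top","lever_pin","lever_grip","foraging_wheel","steel_cup","ring_stacker"]:
        r=models.spot_point(n,th)[:2]
        print(n,th,[(round(a["conf"],2),np.round(np.array(a["point"])*[640,480],1)) for a in r])
cv2.imwrite("pics/a.png",np.hstack([C["scene"]["img"],C["top"]["img"]])[:, :])
E
```

```text
[[-0.8975 -0.0006  0.4411]
 [-0.4411  0.0021 -0.8975]
 [-0.0004 -1.     -0.0022]] [ 0.2755 -0.5602  0.2436] [-0.0594  0.2665 -0.079 ] 0.9985308706861655
scene campos [ 1.1533 -0.3304  0.9136]
scene drill_stand [(0.81, array([359. , 301.3]))]
scene birch_disc [(0.59, array([353.6, 291.8]))]
scene depth_rod []
scene rod_knob_top [(0.63, array([377.2, 193.7]))]
scene lever_pin [(0.67, array([383.2, 222.2])), (0.53, array([354.7, 292.2]))]
scene lever_grip [(0.75, array([391.7, 204.5])), (0.29, array([480.1, 281.7]))]
scene foraging_wheel [(0.7, array([182.8, 395.4]))]
scene steel_cup [(0.62, array([483. , 280.7])), (0.25, array([352. , 292.9]))]
scene ring_stacker [(0.96, array([176. , 315.1]))]
top campos [ 0.4118 -0.0087  1.5218]
top drill_stand [(0.77, array([291.8, 220.1]))]
top birch_disc [(0.95, array([286.3, 225.9]))]
top depth_rod [(0.55, array([271.6, 220.9])), (0.3, array([287.4, 222.4]))]
top rod_knob_top [(0.56, array([261.3, 215.7])), (0.23, array([424.5, 211.6]))]
top lever_pin [(0.76, array([256.2, 219.8]))]
top lever_grip [(0.6, array([239.1, 231.5]))]
top foraging_wheel [(0.94, array([425.4, 209.4]))]
top steel_cup [(0.64, array([193.3, 190.7]))]
top ring_stacker [(0.93, array([411.4, 271.6]))]
wrist campos [ 0.3358 -0.5325  0.3846]
wrist drill_stand []
wrist birch_disc []
wrist depth_rod []
wrist rod_knob_top []
wrist lever_pin []
wrist lever_grip []
wrist foraging_wheel []
wrist steel_cup []
wrist ring_stacker []
```

View pics/scene0.png

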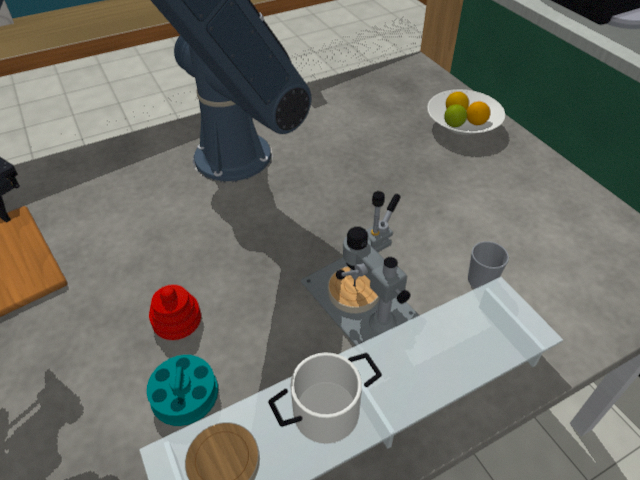

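View pics/top0.png

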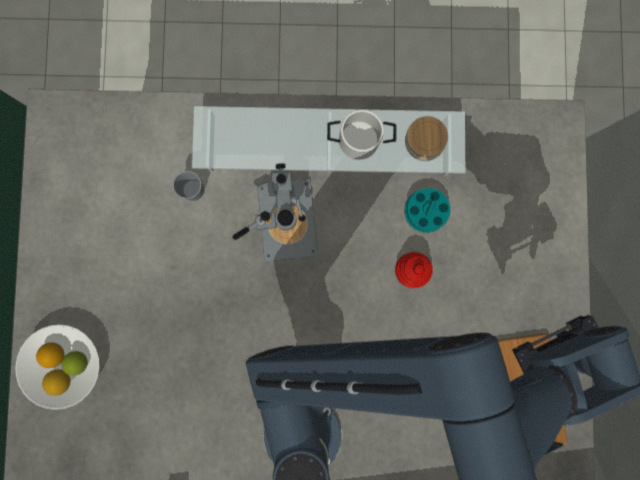

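The stand is clear in both views: knob at scene (378,198) and top (264,216), lever grip at scene (393,202) and top (240,234). A raised shelf stands behind the column.

```bash
python3 - <<'E'
from h import *
np.set_printoptions(precision=4,suppress=True)
S=cam("scene");T=cam("top")
a=cv2.resize(S["img"][170:320,300:430],None,fx=4,fy=4,interpolation=cv2.INTER_CUBIC)
b=cv2.resize(T["img"][150:270,220:330],None,fx=5,fy=5,interpolation=cv2.INTER_CUBIC)
b=b[:600];h=600
cv2.imwrite("pics/s1.png",a);cv2.imwrite("pics/t1.png",b)
for n,ps,pt in [("knob",(377.5,194),(264,215.5)),("grip",(392,204.5),(239.5,233))]:
    print(n,tri([ray(S,ps),ray(T,pt)]))
print("pin@.188",atz(S,(383.2,222.2),.188),atz(T,(256.2,219.8),.188))
print("disc",atz(T,(286.3,225.9),.014),atz(S,(353.6,291.8),.014))
print("stand",atz(T,(291.8,220.1),0),atz(S,(359,301.3),0))
E
```

```text
knob [0.5629 0.0954 0.2645]
grip [0.5278 0.1604 0.181 ]
pin@.188 [0.5662 0.1102 0.188 ] [0.5622 0.1225 0.188 ]
disc [0.5661 0.0557 0.014 ] [0.5715 0.0488 0.014 ]
stand [0.5841 0.0411 0.    ] [0.5896 0.052  0.    ]
```

View pics/s1.png

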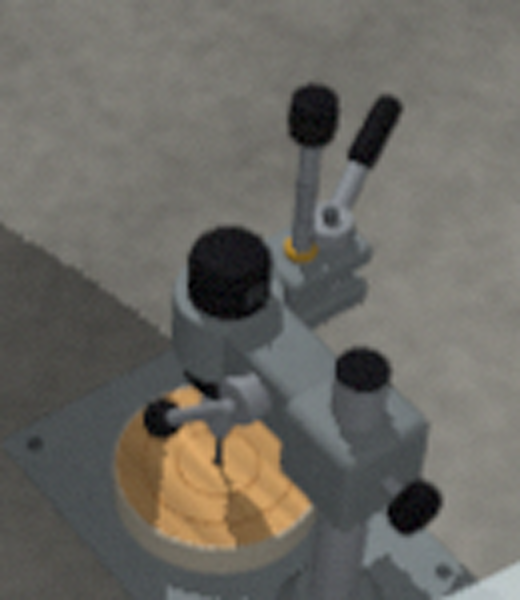

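View pics/t1.png

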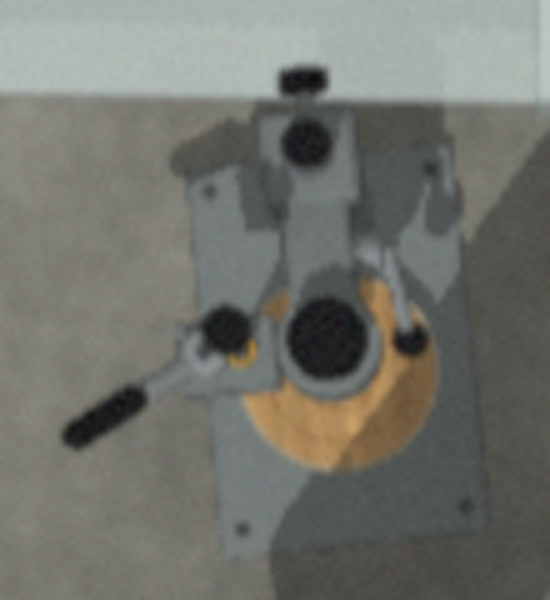

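The crops show the knob centre at scene (378,193.5) and top (265.4,215.4). The pin is at scene (383,224) and top (260.6,220.4), and the grip at top (240.6,233.6). The stand is yawed about +5°, and the lever is open.

```bash
python3 - <<'E'
from h import *
np.set_printoptions(precision=4,suppress=True)
S=cam("scene");T=cam("top")
for n,ps,pt in [("knob",(378.2,193.5),(265.4,215.4)),("grip",(300+375/4,170+130/4),(220+103/5,150+417/5)),("pin",(383.2,223),(260.6,220.4)),("shelf corner",(493,284),(194,168)),("drilltop",(300+229/4,170+245/4),(220+325/5,150+338/5))]:
    a,b=ray(S,ps),ray(T,pt);p=tri([a,b]);print(n,p,"resid px",proj(S,p)-ps,proj(T,p)-pt)
FL,BL,BR,FR=[atz(T,(220+x/5,150+y/5),.014) for x,y in [(222,553),(190,180),(455,150),(485,522)]]
print(FL,BL,BR,FR,"ctr",(FL+BL+BR+FR)/4,"yaw",np.degrees(np.arctan2(*(BL-FL)[[1,0]])),np.degrees(np.arctan2(*(BR-FR)[[1,0]])))
s=bot.read_state();R=np.array(s["tcp_rot"]);print("move tool m/0.08:",R.T@(np.array([.52,.105,.40])-s["position"])/.08)
print(np.array(cam("wrist")["K"]),eyes.capture("wrist")["hand_eye"])
E
```

```text
knob [0.5639 0.0938 0.267 ] resid px [-0.0256  0.0022] [-0.0173 -0.0101]
grip [0.528  0.1599 0.1864] resid px [ 0.1265 -0.0115] [0.0883 0.0531]
pin [0.562  0.1129 0.1808] resid px [-0.3154  0.0256] [-0.2132 -0.1258]
shelf corner [0.7142 0.3045 0.0466] resid px [ 3.193  -0.2594] [1.9068 1.4324]
drilltop [0.568  0.0514 0.1936] resid px [ 0.1323 -0.01  ] [0.0889 0.0488]
[0.4687 0.1143 0.014 ] [0.6769 0.1369 0.014 ] [ 0.6965 -0.011   0.014 ] [ 0.4881 -0.0308  0.014 ] ctr [0.5825 0.0523 0.014 ] yaw 6.176146674597343 5.425271887076738
move tool m/0.08: [-6.4122 -1.9429 -6.1228]
[[332.2241   0.     320.0386]
 [  0.     332.2241 241.331 ]
 [  0.       0.       1.    ]] [[-0.001   0.9693  0.2458 -0.0664]
 [-0.0001 -0.2458  0.9693 -0.14  ]
 [ 1.      0.001   0.0004  0.001 ]
 [ 0.      0.      0.      1.    ]]
```

Emit:
arm_command(translation=[[-0.977, -0.4, -0.823], [-0.977, -0.4, -0.823], [-0.977, -0.4, -0.823]], rotation=[[0, 0, 0], [0, 0, 0], [0, 0, 0]], grip=[1, 1, 1])

```text
time_s: 2.1
position: [0.3184, -0.463, 0.278]
tcp_rot: [[-0.896, 0.001, 0.444], [-0.444, 0.002, -0.896], [-0.002, -1.0, -0.001]]
force: [-0.1, 0.2, 0.4]
opening: 0.807
```

Emit:
arm_command(translation=[[-0.977, -0.4, -0.823], [-0.977, -0.4, -0.823], [-0.977, -0.4, -0.823]], rotation=[[0, 0, 0], [0, 0, 0], [0, 0, 0]], grip=[1, 1, 1])

```text
time_s: 2.4
position: [0.3593, -0.3701, 0.3102]
tcp_rot: [[-0.896, 0.002, 0.445], [-0.445, 0.0, -0.896], [-0.002, -1.0, 0.001]]
force: [0.1, -0.2, -0.3]
opening: 0.541
```

Emit:
arm_command(translation=[[-0.977, -0.4, -0.823], [-0.977, -0.4, -0.823], [-0.977, -0.4, -0.823]], rotation=[[0, 0, 0], [0, 0, 0], [0, 0, 0]], grip=[1, 1, 1])

```text
time_s: 2.7
position: [0.4005, -0.2774, 0.3422]
tcp_rot: [[-0.896, 0.003, 0.445], [-0.445, -0.001, -0.896], [-0.002, -1.0, 0.002]]
force: [-0.6, -0.4, -0.4]
opening: 0.266
```

Emit:
arm_command(translation=[[-0.977, -0.25, -0.823], [-0.977, -0.25, -0.823], [-0.977, -0.25, -0.823]], rotation=[[0, 0, 0], [0, 0, 0], [0, 0, 0]], grip=[1, 1, 1])

```text
time_s: 3.0
position: [0.4417, -0.1838, 0.3615]
tcp_rot: [[-0.895, 0.002, 0.446], [-0.446, 0.0, -0.895], [-0.002, -1.0, 0.001]]
force: [0.5, 0.0, -0.3]
opening: 0.031
```

Emit:
arm_command(translation=[[-0.977, 0, -0.823], [-0.977, 0, -0.823], [-0.977, 0, -0.823]], rotation=[[0, 0, 0], [0, 0, 0], [0, 0, 0]], grip=[1, 1, 1])

```text
time_s: 3.3
position: [0.4826, -0.0901, 0.3602]
tcp_rot: [[-0.895, 0.001, 0.446], [-0.446, 0.001, -0.895], [-0.001, -1.0, -0.001]]
force: [-0.4, 0.2, -1.5]
opening: 0.002
```

Emit:
arm_command(translation=[[-0.977, 0, -0.823], [-0.977, 0, -0.823], [-0.977, 0, -0.823]], rotation=[[0, 0, 0], [0, 0, 0], [0, 0, 0]], grip=[1, 1, 1])

```text
time_s: 3.6
position: [0.5242, 0.0028, 0.3601]
tcp_rot: [[-0.895, 0.001, 0.445], [-0.445, 0.001, -0.895], [-0.001, -1.0, -0.0]]
force: [-0.9, -0.5, -0.4]
opening: 0.004
```

Emit:
arm_command(translation=[[-0.95, 0, -0.8], [-0.95, 0, -0.8], [-0.95, 0, -0.8], [-0.95, 0, -0.8]], rotation=[[0, -0.53, 0], [0, -0.53, 0], [0, -0.53, 0], [0, -0.53, 0]], grip=[1, 1, 1, 1])

```text
time_s: 4.0
position: [0.5632, 0.0903, 0.3596]
tcp_rot: [[-0.525, -0.001, 0.851], [-0.851, -0.002, -0.525], [0.002, -1.0, 0.0]]
force: [-0.2, -0.0, 0.6]
opening: 0.005
```

Emit:
arm_command(translation=[[0, 0, 0], [0, 0, 0], [0, 0, 0], [0, 0, 0], [0, 0, 0]], rotation=[[0, -0.53, 0], [0, -0.53, 0], [0, -0.53, 0], [0, -0.53, 0], [0, -0.53, 0]], grip=[1, 1, 1, 1, 1])

```text
time_s: 4.5
position: [0.5628, 0.0889, 0.36]
tcp_rot: [[-0.006, -0.001, 1.0], [-1.0, -0.001, -0.006], [0.001, -1.0, -0.001]]
force: [0.2, 0.6, -0.1]
opening: 0.005
```

```bash
python3 - <<'E'
from h import *
np.set_printoptions(precision=4,suppress=True)
s=bot.read_state();print(s["position"],s["force"],s["joint_positions"],s["time_s"])
W=cam("wrist","w1.png")
for th in ["rod_knob_top","lever_pin","lever_grip","drill_stand"]:
    for a in models.spot_point("wrist",th)[:1]:
        px=np.array(a["point"])*[640,480]; print(th,a["conf"],px)
print("pred knob",proj(W,(.5635,.094,.267)),"pin",proj(W,(.5617,.112,.188)),"grip",proj(W,(.528,.16,.188)))
E
```

```text
[0.5628 0.0889 0.36  ] [ 0.1559  0.6098 -0.1331] [-2.2207 19.4242 81.3406 -0.0832 79.2635 -1.8555] 4.5
rod_knob_top 0.92 [322.304 243.504]
lever_pin 0.58 [317.888 207.408]
lever_grip 0.84 [282.112 153.408]
drill_stand 0.82 [334.912 224.304]
pred knob [320.7418 243.0631] pin [318.6948 203.4486] grip [281.1821 150.8039]
```

View pics/w1.png

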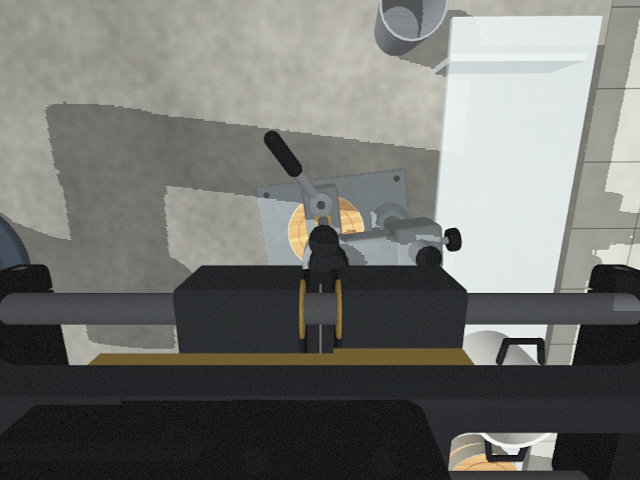

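The wrist view shows the knob top around (322,240), the pin at (320,205) and the grip at (282,152). All agree with the predictions to within 3 mm. Now I'll go down above the knob.

Emit:
arm_command(translation=[[-0.055, 0.4, 0.02], [-0.055, 0.75, 0.02], [-0.055, 0.75, 0.02]], rotation=[[0, 0, 0], [0, 0, 0], [0, 0, 0]], grip=[1, 1, 1])

```text
time_s: 5.05
position: [0.5613, 0.0958, 0.2968]
tcp_rot: [[-0.004, -0.009, 1.0], [-1.0, -0.0, -0.004], [0.0, -1.0, -0.009]]
force: [-0.9, -0.4, -0.6]
opening: 0.004
```

Emit:
arm_command(translation=[[0, 0.05, 0], [0, 0.1, 0], [0, 0.15, 0], [0, 0.2, 0], [0, 0.2, 0]], rotation=[[0, 0, 0], [0, 0, 0], [0, 0, 0], [0, 0, 0], [0, 0, 0]], grip=[1, 1, 1, 1, 1])

```text
time_s: 5.55
position: [0.5644, 0.0958, 0.2849]
tcp_rot: [[-0.004, 0.001, 1.0], [-1.0, -0.0, -0.004], [0.0, -1.0, 0.001]]
force: [0.6, -1.0, -0.1]
opening: 0.005
```

```bash
python3 - <<'E'
from h import *
s=bot.read_state();print(s["position"],s["force"],s["moment"],s["time_s"])
cv2.imwrite("pics/c1.png",np.vstack([cv2.resize(cam(n)["img"][a:b,c:d],(480,300),interpolation=cv2.INTER_CUBIC) for n,a,b,c,d in [("scene",150,270,300,492),("wrist",150,350,160,480)]]))
E
```

```text
[0.56438688 0.09579974 0.28487634] [ 0.63646856 -0.96023451 -0.05657708] [-0.06263501 -0.19694287 -0.04452319] 5.55
```

View pics/c1.png

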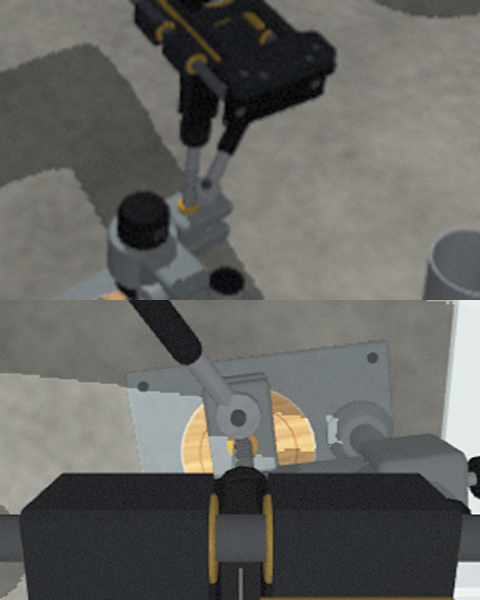

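The fingers are over the knob, with the tip about 1–3 mm from its top. The first 18 mm is safe for any disc thickness.

Emit:
arm_command(translation=[[0.02, 0.06, 0], [0.02, 0.11, 0], [0.02, 0.16, 0], [0.02, 0.2, 0], [0.02, 0.22, 0]], rotation=[[0, 0, 0], [0, 0, 0], [0, 0, 0], [0, 0, 0], [0, 0, 0]], grip=[1, 1, 1, 1, 1])

```text
time_s: 6.15
position: [0.564, 0.0942, 0.2665]
tcp_rot: [[-0.004, -0.0, 1.0], [-1.0, -0.0, -0.004], [0.0, -1.0, -0.0]]
force: [1.0, 0.8, 2.6]
opening: 0.007
```

```bash
python3 - <<'E'
from h import *
for i in range(3):
    s=bot.read_state();print(s["position"],s["force"],s["time_s"]); c=cam("wrist")
cv2.imwrite("pics/w3.png",c["img"])
c=cam("scene","s3.png")
print(models.spot_point("scene","rod_knob_top")[:1], proj(c,(.5635,.0945,.245)))
E
```

```text
[0.56402725 0.09423881 0.26651908] [0.98651493 0.79386356 2.59830297] 6.15
[0.56381565 0.09415015 0.26633728] [ 0.38838187 -0.4801729   0.07461513] 6.2
[0.56347652 0.09397653 0.26634422] [ 0.11123646 -0.40890675  1.02107385] 6.25
[{'point': [0.7528, 0.5867], 'conf': 0.69}] [377.56079189 202.18441034]
```

Emit:
arm_command(translation=[[0, 0.02, 0], [0, 0.04, 0], [0, 0.06, 0]], rotation=[[0, 0, 0], [0, 0, 0], [0, 0, 0]], grip=[1, 1, 1])

```text
time_s: 6.7
position: [0.5635, 0.094, 0.2621]
tcp_rot: [[-0.004, -0.001, 1.0], [-1.0, -0.0, -0.004], [0.0, -1.0, -0.001]]
force: [-0.7, -0.8, 1.3]
opening: 0.005
```

```bash
python3 - <<'E'
from h import *
s=bot.read_state();print(s["position"],s["force"],s["time_s"]); c=cam("scene")
a=cv2.resize(c["img"][160:280,320:440],(600,600),interpolation=cv2.INTER_CUBIC);cv2.imwrite("pics/s4.png",a)
E
```

```text
[0.56347016 0.09402744 0.26207279] [-0.65021092 -0.77661467  1.30982483] 6.7
```

View pics/s4.png

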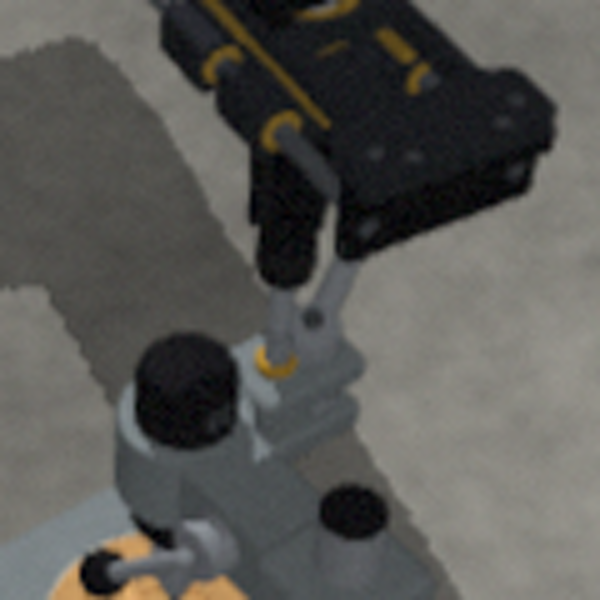

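Emit:
arm_command(translation=[[0, 0.015, 0], [0, 0.015, 0], [0, 0.015, 0]], rotation=[[0, 0, 0], [0, 0, 0], [0, 0, 0]], grip=[1, 1, 1])

```text
time_s: 7.05
position: [0.5642, 0.0944, 0.2608]
tcp_rot: [[-0.004, 0.001, 1.0], [-1.0, 0.0, -0.004], [-0.0, -1.0, 0.001]]
force: [0.2, -0.4, -0.5]
opening: 0.007
```

Emit:
arm_command(translation=[[0, 0.015, 0], [0, 0.015, 0], [0, 0.015, 0]], rotation=[[0, 0, 0], [0, 0, 0], [0, 0, 0]], grip=[1, 1, 1])

```text
time_s: 7.35
position: [0.5642, 0.0944, 0.2597]
tcp_rot: [[-0.004, 0.001, 1.0], [-1.0, 0.0, -0.004], [-0.0, -1.0, 0.001]]
force: [-0.0, 0.8, 1.5]
opening: 0.007
```

Emit:
arm_command(translation=[[0, 0.015, 0], [0, 0.015, 0], [0, 0.015, 0]], rotation=[[0, 0, 0], [0, 0, 0], [0, 0, 0]], grip=[1, 1, 1])

```text
time_s: 7.65
position: [0.5642, 0.0944, 0.2586]
tcp_rot: [[-0.004, 0.001, 1.0], [-1.0, 0.0, -0.004], [-0.0, -1.0, 0.001]]
force: [0.5, 0.5, 1.6]
opening: 0.006
```

Emit:
arm_command(translation=[[0, 0.015, 0], [0, 0.015, 0], [0, 0.015, 0]], rotation=[[0, 0, 0], [0, 0, 0], [0, 0, 0]], grip=[1, 1, 1])

```text
time_s: 7.95
position: [0.5641, 0.0943, 0.2573]
tcp_rot: [[-0.004, 0.0, 1.0], [-1.0, 0.0, -0.004], [-0.0, -1.0, 0.0]]
force: [1.5, 1.0, 1.5]
opening: 0.005
```

Emit:
arm_command(translation=[[0, 0.015, 0], [0, 0.015, 0], [0, 0.015, 0]], rotation=[[0, 0, 0], [0, 0, 0], [0, 0, 0]], grip=[1, 1, 1])

```text
time_s: 8.25
position: [0.5639, 0.0942, 0.2561]
tcp_rot: [[-0.004, -0.0, 1.0], [-1.0, -0.0, -0.004], [0.0, -1.0, -0.0]]
force: [0.5, 0.3, 1.0]
opening: 0.01
```

Emit:
arm_command(translation=[[0, 0.015, 0], [0, 0.015, 0], [0, 0.015, 0]], rotation=[[0, 0, 0], [0, 0, 0], [0, 0, 0]], grip=[1, 1, 1])

```text
time_s: 8.55
position: [0.5639, 0.0942, 0.2548]
tcp_rot: [[-0.004, -0.0, 1.0], [-1.0, -0.0, -0.004], [0.0, -1.0, -0.0]]
force: [1.3, 0.2, 1.3]
opening: 0.006
```

Emit:
arm_command(translation=[[0, 0.015, 0], [0, 0.015, 0], [0, 0.015, 0]], rotation=[[0, 0, 0], [0, 0, 0], [0, 0, 0]], grip=[1, 1, 1])

```text
time_s: 8.85
position: [0.5638, 0.0942, 0.2537]
tcp_rot: [[-0.004, -0.0, 1.0], [-1.0, -0.0, -0.004], [0.0, -1.0, -0.0]]
force: [0.4, 0.1, 2.1]
opening: 0.006
```

Emit:
arm_command(translation=[[0, 0.015, 0], [0, 0.015, 0], [0, 0.015, 0]], rotation=[[0, 0, 0], [0, 0, 0], [0, 0, 0]], grip=[1, 1, 1])

```text
time_s: 9.15
position: [0.5639, 0.0942, 0.253]
tcp_rot: [[-0.004, 0.0, 1.0], [-1.0, -0.0, -0.004], [0.0, -1.0, 0.0]]
force: [-0.7, -0.0, 5.5]
opening: 0.002
```

Emit:
arm_command(translation=[[0, 0, 0], [0, 0, 0]], rotation=[[0, 0, 0], [0, 0, 0]], grip=[1, 1])

```text
time_s: 9.35
position: [0.5639, 0.0942, 0.253]
tcp_rot: [[-0.004, 0.0, 1.0], [-1.0, -0.0, -0.004], [0.0, -1.0, 0.0]]
force: [-0.7, -0.3, 5.4]
opening: 0.004
```

Emit:
arm_command(translation=[[0, 0.006, 0], [0, 0.006, 0], [0, 0.006, 0]], rotation=[[0, 0, 0], [0, 0, 0], [0, 0, 0]], grip=[1, 1, 1])

```text
time_s: 9.65
position: [0.5639, 0.0942, 0.2529]
tcp_rot: [[-0.004, 0.0, 1.0], [-1.0, -0.0, -0.004], [0.0, -1.0, 0.0]]
force: [-1.1, 1.1, 8.6]
opening: 0.007
```

Contact is clear: the last 0.5 mm commanded moved the tip only 0.1 mm and the force rose from 5.4 to 8.6 N. I'll lift straight up and go to the lever's front side.

Emit:
arm_command(translation=[[0, -0.3, 0], [0, -0.7, 0], [0, -0.7, 0]], rotation=[[0, 0, 0], [0, 0, 0], [0, 0, 0]], grip=[1, 1, 1])

```text
time_s: 9.95
position: [0.5659, 0.0943, 0.3116]
tcp_rot: [[-0.004, 0.007, 1.0], [-1.0, -0.0, -0.004], [0.0, -1.0, 0.007]]
force: [0.5, -0.5, -0.3]
opening: 0.01
```

Emit:
arm_command(translation=[[-0.58, 0, -0.82], [-0.58, 0, -0.82], [-0.58, 0, -0.82], [-0.58, 0, -0.82]], rotation=[[0, 0, 0], [0, 0, 0], [0, 0, 0], [0, 0, 0]], grip=[1, 1, 1, 1])

```text
time_s: 10.35
position: [0.4977, 0.1412, 0.3074]
tcp_rot: [[-0.003, -0.001, 1.0], [-1.0, -0.0, -0.003], [0.0, -1.0, -0.001]]
force: [1.1, 0.4, 0.3]
opening: 0.002
```

```bash
python3 - <<'E'
from h import *
np.set_printoptions(precision=4,suppress=True)
s=bot.read_state();print(s["position"],s["force"],s["time_s"])
S=cam("scene");W=cam("wrist")
cv2.imwrite("pics/c5.png",np.vstack([cv2.resize(S["img"][170:310,310:470],(560,490),interpolation=cv2.INTER_CUBIC)[:300],cv2.resize(W["img"][50:275,220:640],(560,300),interpolation=cv2.INTER_CUBIC)]))
for n,c in [("scene",S),("wrist",W)]:
  for th in ["rod_knob_top","lever_pin","lever_grip"]:
    for a in models.spot_point(n,th)[:1]:
        print(n,th,a["conf"],np.array(a["point"])*[640,480])
  print("pred knob",proj(c,(.5635,.094,.231)),"pin",proj(c,(.5615,.112,.188)),"grip",proj(c,(.528,.16,.188)))
E
```

```text
[0.4977 0.1412 0.3074] [1.116  0.4054 0.2614] 10.35
scene lever_pin 0.91 [381.12  223.008]
scene lever_grip 0.72 [392.576 203.712]
pred knob [376.8056 207.8192] pin [382.6594 220.3683] grip [393.981  201.8812]
wrist lever_pin 0.63 [399.808 277.008]
wrist lever_grip 0.92 [358.528 218.4  ]
pred knob [410.5841 319.0923] pin [395.8852 274.6621] grip [356.7809 217.4502]
```

View pics/c5.png

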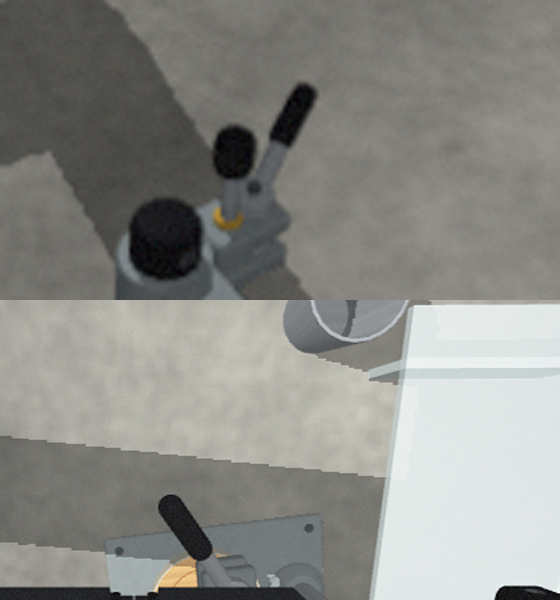

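The knob now sits at scene (377,208.6), where 0.231 m predicts (377,208). The lever hasn't moved.

Emit:
arm_command(translation=[[0, 0.5, 0], [0, 0.8, 0], [0, 0.8, 0]], rotation=[[0, 0, 0], [0, 0, 0], [0, 0, 0]], grip=[1, 1, 1])

```text
time_s: 11.05
position: [0.4962, 0.1405, 0.241]
tcp_rot: [[-0.004, -0.008, 1.0], [-1.0, -0.001, -0.004], [0.001, -1.0, -0.008]]
force: [-0.2, -0.0, -0.2]
opening: 0.003
```

Emit:
arm_command(translation=[[0, 0.3, 0], [0, 0.54, 0], [0, 0.54, 0], [0, 0.54, 0]], rotation=[[0, 0, 0], [0, 0, 0], [0, 0, 0], [0, 0, 0]], grip=[1, 1, 1, 1])

```text
time_s: 11.45
position: [0.4994, 0.1409, 0.2019]
tcp_rot: [[-0.004, 0.001, 1.0], [-1.0, 0.0, -0.004], [-0.0, -1.0, 0.001]]
force: [1.1, 0.1, -0.3]
opening: 0.006
```

```bash
python3 - <<'E'
from h import *
np.set_printoptions(precision=3,suppress=True)
s=bot.read_state();p=np.array(s["position"]);R=np.array(s["tcp_rot"]);print(p,s["force"],s["time_s"])
pin=np.array([.5615,.112])
prev=p
for i,f in enumerate([118,110,100,90,80, 70,60,50,42,34, 27,21,15,11,8]):
    a=np.radians(f);u=np.array([np.cos(a),np.sin(a)]);n=np.array([-u[1],u[0]])
    d=.0075+.015*abs(n[0])+.0095*abs(n[1]); r=.056-.004*i/14
    c=np.r_[pin+r*u+d*n,.200]
    print(f,c,R.T@(c-prev)/.08)
    if i%5==4: prev=c
E
```

```text
[0.499 0.141 0.202] [ 1.147  0.103 -0.333] 11.45
118 [0.513 0.15  0.2  ] [-0.11   0.024  0.169]
110 [0.519 0.156 0.2  ] [-0.188  0.024  0.245]
100 [0.528 0.162 0.2  ] [-0.271  0.024  0.36 ]
90 [0.539 0.167 0.2  ] [-0.33   0.025  0.493]
80 [0.547 0.17  0.2  ] [-0.368  0.025  0.599]
70 [0.557 0.172 0.2  ] [-0.02   0.     0.117]
60 [0.567 0.172 0.2  ] [-0.019  0.     0.241]
50 [0.577 0.169 0.2  ] [0.007 0.001 0.369]
42 [0.585 0.166 0.2  ] [0.048 0.001 0.469]
34 [0.593 0.162 0.2  ] [0.105 0.001 0.563]
27 [0.599 0.156 0.2  ] [0.064 0.    0.075]
21 [0.603 0.151 0.2  ] [0.129 0.    0.132]
15 [0.607 0.145 0.2  ] [0.201 0.    0.182]
11 [0.609 0.141 0.2  ] [0.253 0.    0.208]
8 [0.61  0.138 0.2  ] [0.293 0.    0.224]
```

Emit:
arm_command(translation=[[-0.11, 0.024, 0.17], [-0.19, 0.024, 0.245], [-0.27, 0.024, 0.36], [-0.33, 0.024, 0.49], [-0.37, 0.024, 0.6]], rotation=[[0, 0, 0], [0, 0, 0], [0, 0, 0], [0, 0, 0], [0, 0, 0]], grip=[1, 1, 1, 1, 1])

```text
time_s: 11.95
position: [0.5473, 0.1708, 0.1993]
tcp_rot: [[-0.004, 0.0, 1.0], [-1.0, -0.0, -0.004], [0.0, -1.0, 0.0]]
force: [-1.9, -1.5, -0.3]
opening: 0.008
```

```bash
python3 - <<'E'
from h import *
s=bot.read_state();print(s["position"],s["force"],s["time_s"])
for n in ["scene","wrist"]:
  c=cam(n,n+"6.png")
  for a in models.spot_point(n,"lever_grip")[:2]:
    px=np.array(a["point"])*[640,480];g=atz(c,px,.188);print(n,a["conf"],px,g,np.degrees(np.arctan2(g[1]-.112,g[0]-.5615)))
E
```

```text
[0.5473216  0.17075974 0.19930738] [-1.92754045 -1.4879677  -0.27926096] 11.95
scene 0.69 [406.208 211.92 ] [0.56353021 0.1651606  0.188     ] 87.81292662792389
```

Emit:
arm_command(translation=[[-0.02, 0, 0.117], [-0.02, 0, 0.24], [0.007, 0, 0.37], [0.048, 0, 0.47], [0.105, 0, 0.563]], rotation=[[0, 0, 0], [0, 0, 0], [0, 0, 0], [0, 0, 0], [0, 0, 0]], grip=[1, 1, 1, 1, 1])

```text
time_s: 12.65
position: [0.5909, 0.162, 0.1983]
tcp_rot: [[-0.004, -0.004, 1.0], [-1.0, 0.001, -0.004], [-0.001, -1.0, -0.004]]
force: [-6.9, 0.7, 0.1]
opening: 0.004
```

Emit:
arm_command(translation=[[0.064, 0, 0.075], [0.13, 0, 0.13], [0.17, 0, 0.16], [0.2, 0, 0.18], [0.2, 0, 0.18]], rotation=[[0, 0, 0], [0, 0, 0], [0, 0, 0], [0, 0, 0], [0, 0, 0]], grip=[1, 1, 1, 1, 1])

```text
time_s: 13.15
position: [0.6074, 0.1455, 0.1993]
tcp_rot: [[-0.005, 0.003, 1.0], [-1.0, 0.001, -0.005], [-0.001, -1.0, 0.003]]
force: [-0.3, 1.7, 0.1]
opening: 0.002
```

```bash
python3 - <<'E'
from h import *
s=bot.read_state();print(s["position"],s["force"],s["time_s"])
I=[]
for n,a,b,c0,d in [("scene",170,310,320,480),("wrist",140,300,230,413)]:
  c=cam(n); I.append(cv2.resize(c["img"][a:b,c0:d],(400,350),interpolation=cv2.INTER_CUBIC))
  for a in models.spot_point(n,"lever_grip")[:2]:
    px=np.array(a["point"])*[640,480];g=atz(c,px,.188);print(n,a["conf"],px,g,np.degrees(np.arctan2(g[1]-.112,g[0]-.5615)))
cv2.imwrite("pics/c7.png",np.hstack(I))
E
```

```text
[0.6073653  0.14551312 0.19931626] [-0.31973766  1.72748931  0.1232095 ] 13.15
scene 0.6 [406.912 237.792] [0.62199874 0.12700522 0.188     ] 13.929709007047144
scene 0.36 [372.288 209.712] [0.52672372 0.11005535 0.188     ] -176.79942045452242
```

View pics/c7.png

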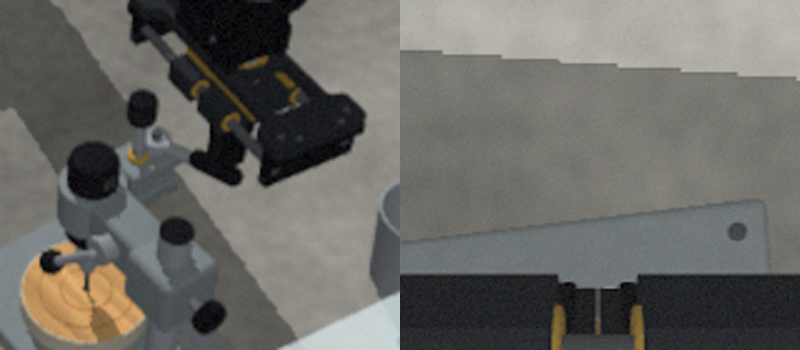

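The lever lies back next to the fingers (scene crop), at about 14–16°. I'll press on in 2 mm steps until it hits the hard stop.

Emit:
arm_command(translation=[[0.025, 0, 0.006], [0.025, 0, 0.006], [0.025, 0, 0.006]], rotation=[[0, 0, 0], [0, 0, 0], [0, 0, 0]], grip=[1, 1, 1])

```text
time_s: 13.65
position: [0.607, 0.1444, 0.1994]
tcp_rot: [[-0.004, 0.002, 1.0], [-1.0, 0.001, -0.004], [-0.001, -1.0, 0.002]]
force: [1.6, 4.1, 0.7]
opening: 0.003
```

Emit:
arm_command(translation=[[0.025, 0, 0.006], [0.025, 0, 0.006], [0.025, 0, 0.006]], rotation=[[0, 0, 0], [0, 0, 0], [0, 0, 0]], grip=[1, 1, 1])

```text
time_s: 13.95
position: [0.6072, 0.1439, 0.1994]
tcp_rot: [[-0.004, 0.001, 1.0], [-1.0, 0.004, -0.004], [-0.004, -1.0, 0.001]]
force: [0.4, 8.8, 1.4]
opening: 0.004
```

Emit:
arm_command(translation=[[0.025, 0, 0], [0.025, 0, 0], [0.025, 0, 0]], rotation=[[0, 0, 0], [0, 0, 0], [0, 0, 0]], grip=[1, 1, 1])

```text
time_s: 14.25
position: [0.6072, 0.1435, 0.1995]
tcp_rot: [[-0.004, 0.002, 1.0], [-1.0, 0.007, -0.004], [-0.007, -1.0, 0.002]]
force: [0.4, 11.9, 1.1]
opening: 0.002
```

Emit:
arm_command(translation=[[0.025, 0, 0], [0.025, 0, 0], [0.025, 0, 0]], rotation=[[0, 0, 0], [0, 0, 0], [0, 0, 0]], grip=[1, 1, 1])

```text
time_s: 14.55
position: [0.6072, 0.1432, 0.1996]
tcp_rot: [[-0.005, 0.002, 1.0], [-1.0, 0.01, -0.005], [-0.01, -1.0, 0.002]]
force: [0.7, 16.4, 0.9]
opening: 0.0
```

The force rises to 16 N with almost no motion, so the lever is at its stop. I'll back off sideways, lift and check.

Emit:
arm_command(translation=[[-0.4, 0, 0], [-0.8, 0, 0], [-0.8, 0, 0], [-0.8, 0, 0]], rotation=[[0, 0, 0], [0, 0, 0], [0, 0, 0], [0, 0, 0]], grip=[1, 1, 1, 1])

```text
time_s: 14.95
position: [0.6067, 0.2013, 0.1986]
tcp_rot: [[-0.002, -0.001, 1.0], [-1.0, -0.002, -0.002], [0.002, -1.0, -0.001]]
force: [-0.0, -0.9, 0.4]
opening: 0.004
```

Emit:
arm_command(translation=[[0, -0.5, 0], [0, -1, 0], [0, -1, 0], [0, -1, 0]], rotation=[[0, 0, 0], [0, 0, 0], [0, 0, 0], [0, 0, 0]], grip=[1, 1, 1, 1])

```text
time_s: 15.35
position: [0.6077, 0.2, 0.2802]
tcp_rot: [[-0.005, 0.002, 1.0], [-1.0, -0.001, -0.005], [0.001, -1.0, 0.002]]
force: [0.1, -0.2, -1.1]
opening: 0.006
```

Emit:
arm_command(translation=[[-0.4, -0.5, -0.5], [-0.8, -0.9, -1], [-0.8, -0.9, -1], [-0.8, -0.9, -1]], rotation=[[0, 0, 0], [0, 0, 0], [0, 0, 0], [0, 0, 0]], grip=[1, 1, 1, 1])

```text
time_s: 15.75
position: [0.5259, 0.2671, 0.3523]
tcp_rot: [[-0.001, 0.002, 1.0], [-1.0, 0.0, -0.001], [-0.0, -1.0, 0.002]]
force: [0.5, -0.8, 0.0]
opening: 0.007
```

```bash
python3 - <<'E'
from h import *
s=bot.read_state();print(s["position"],s["force"],s["time_s"])
I=[]
for n,a,b,c0,d in [("scene",170,310,320,480),("wrist",220,300,300,391)]:
  c=cam(n,n+"8.png"); I.append(cv2.resize(c["img"][a:b,c0:d],(400,350),interpolation=cv2.INTER_CUBIC))
  for th in ["lever_grip","rod_knob_top","lever_pin"]:
   for a in models.spot_point(n,th)[:1]:
    px=np.array(a["point"])*[640,480];g=atz(c,px,.188);print(n,th,a["conf"],px,g,np.degrees(np.arctan2(g[1]-.112,g[0]-.5615)))
  print("pred knob",proj(c,(.5635,.094,.231)),"grip@stop",proj(c,(.5615+.058*np.cos(.258),.112+.058*np.sin(.258),.188)))
cv2.imwrite("pics/c8.png",np.hstack(I))
E
```

```text
[0.525882   0.26711099 0.35229735] [ 0.46133438 -0.78638178  0.03109999] 15.75
scene lever_grip 0.9 [402.816 240.   ] [0.62307525 0.11710886 0.188     ] 4.742934411266826
scene rod_knob_top 0.62 [374.4   209.808] [0.52892405 0.11356199 0.188     ] 177.2548241558984
scene lever_pin 0.72 [384.384 221.376] [0.56539729 0.11343835 0.188     ] 20.257320875862625
pred knob [376.80559378 207.81920631] grip@stop [405.4841032  236.31844179]
pred knob [359.40371731 419.57897026] grip@stop [408.16643693 360.78044511]
```

View pics/c8.png

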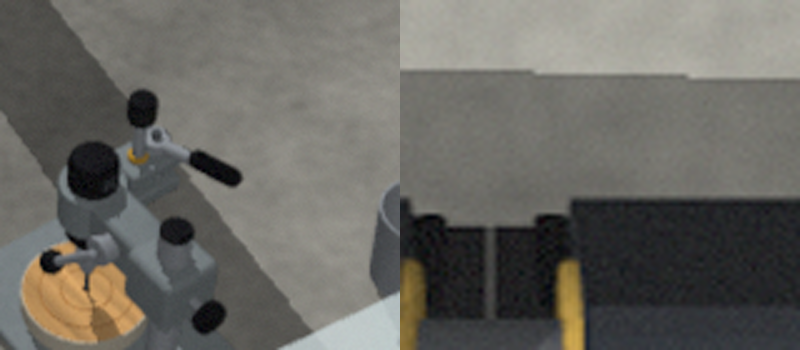

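```bash
python3 -c "
from h import *
print(bot.hand_in(), bot.read_state()['time_s'])"
```

```text
the job is handed in; nothing more can be done
the job is handed in; nothing more can be done
```

The depth stop is set and the job is handed in, at about 16 s on the robot clock. The hand-in gave no verdict.

- **Rod:** I pushed it down by the top of its knob with shut fingertips, in 1.2 mm steps near the end. It met the disc with the knob top at about 0.231 m, which makes the disc about 20 mm thick. The last 0.5 mm commanded moved the tip only 0.1 mm and the reading rose from 5.4 to 8.6 N. The highest reading was well under the 20 N that dents the wood, though force was only sampled at the end of each move.
- **Lever:** I swept it clockwise to its stop, where the push rose to 16 N with almost no motion, then backed the arm well clear.
- **Last checks:** In the scene camera the lever grip is at about (406, 237) px, against a predicted (405.5, 236) at the stop. The knob is within 1–2 px of where it was after lowering.
- **What disagreed:** The network's own grip point was a few pixels off, at (403, 240), and gave a lever angle about 10° past the stop. I trusted the picture and the force instead. The last wrist view did not show the stand, so the final check rests on one camera.
- **Not checked:** The foot touching the disc was judged from force alone, because it was not visible. The arm stayed clear of the wheel, cup and ring stacker, but I did not measure them again at the end.

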